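# Put the soldering supplies back in their stands

### The arm

A 6-joint arm with a two-finger parallel gripper is mounted at the origin on a cart in front of the work surface, level with it; the furniture and walls round the work are solid. World frame = base frame: x ahead of the robot, y to its left, z up, the work surface at z = 0. Lengths are in m, angles in rad, forces in N, time in s.
With the tool pointing down it reaches from about 0.3 to 0.775 m from the base axis. Payload 14.6 kg.
Tool frame: the origin (TCP) lies on the centre line of the jaws, within the pads' length; the fingertips stand ctrl.tip_reach ahead of it and the grasp point (between the pads) lies 6 mm ahead of it (ctrl.tip_reach is the distance from the TCP to the fingertips, in m); z points along the fingers, y is the line along which they close (so a half turn about z gives the same grasp; the last joint's range is limited). The gripper opens to 85 mm and grips with 20 to 120 N. Pads are 22 mm wide; open, the fingers measure 114 mm over their backs; the gripper's body (76 mm by 85 mm) begins 54 mm behind the grasp point. The pads swing forward as they close: fully open they stand 13 mm farther back than shut.
Start: joints at [1.072, 0.3, 1.521, -0, 1.321, -0.067], TCP at [0.23, 0.5, 0.229] pointing down, gripper open.
Joint ranges: [-3.03, 3.03], [-0.79, 2.21], [0.23, 2.52], [-1.04, 4.18], [0, 3.07], [-2.55, 2.55]. Speed limits (rad/s): [2.22, 2.22, 2.57, 3.14, 3.14, 3.14].

### API

Orientations are given as a unit quaternion [x, y, z, w].
In Python, from station import telemetry, imaging, ticket, ctrl gives the robot as it stands. The module is installed in compiled form; this text tells all that it offers.
- The arm moves only by the tool arm_command, never from a script. Its argument "targets" is a list of rows, each an object with "xyz": the shift along the tool's x, y, z in mm, a list of three; "rot": the turn, a rotation vector about the tool's x, y, z in rad, a list of three; "claw": the closure in counts, from 0 (fully open) to 255 (shut). In form: [{"xyz": [dx, dy, dz], "rot": [ax, ay, az], "claw": claw}, ...]. A call has 1 to 20 rows; each row is the pose to reach, as a shift and turn from the pose commanded when the call began, along the tool's axes at that moment; what a row does not reach only later rows make up. A row lasts 1/12 s, in which the tool goes at most 41.7 mm and 7.16 degrees, less where a joint would pass 70% of its speed; a pose out of reach is approached as far as the arm can. A call with a gripper value outside its range is refused whole. The fingers move at their own pace and stop on an object; "squeeze" is the grip in N (left out, the last holds). Time passes only in rows, so rows that repeat a pose let the fingers close. It gives the time, the measured TCP pose, the force, the opening and the grip force at its end, in the units of the state.
- telemetry.read_state(): the state, without advancing time (a new reading comes with each control period).
- imaging.camera(name): name is "side" or "top" or "wrist"; returns the picture (384x512x3 uint8, red, green, blue); there is no depth.
- imaging.get_calibration(name): a dict with "fov_y" (degrees; the focal length in pixels is half the picture's height over the tangent of half this angle, whatever the lens; pixels are square), "cx", "cy" (the principal point, pixels), "k1" (the pictures are not rectified: a ray, as slopes to the right and down, at radius r is drawn at 1 + k1 r^2 times it, then the intrinsics apply), "R" (3x3) and "t" (3): a world point X has camera coordinates R X + t. Camera axes: x right, y down, z forward; pixel columns grow to the right and rows downward; lengths in m; the calibration is good to about 2 mm. A picture is of the moment at which its call begins: read the wrist's pose just before it. get_calibration takes no time and is no camera call; for the wrist camera it gives the pose at the moment of the call.
- ticket.sign_off(): hands the job in; it is judged then, once.
The state is a dict: "t": time; "joints": joint angles; "qd": joint speeds; "tau": joint torques, N m; "eef_pos": TCP position; "tool_rot": TCP orientation; "wrist_force": force on the tool from outside, world axes, zero at the start; "wrist_torque": the same for the moment, N m; "grip_width": opening from 0.0 (shut) to 1.0 (fully open); "gripper_force": force on a finger pad.
Only numpy, scipy, OpenCV 4.12 (cv2) and the standard library are available. Lean on these libraries where they do the work, as an engineer would, in place of code of your own. Each camera call takes 0.05 s, during which the arm holds its last target. There are 200 camera calls.

### The job

Four small round containers (a teal stick, an amber bottle, a blue tub and a flat tin) stand on the black mat, in front of a row of four round wooden stands of different widths. Set each container upright, flat on the floor of the well, in the stand of its own size: the narrowest container in the narrowest stand, the next in the next, and so on to the widest in the widest. Set them down without dropping them, and leave the mains adapter and the eraser where they lie.

Things in the scene. Friction and masses are not known exactly. Their poses are not given: they have to be found in the camera images.
- wax_stick: Slim teal round stick with a white cap, the narrowest container: 24 mm across, 70 mm tall, about 30 g. Loose, upright at the start on the black mat, whose top lies 2.6 mm above the desk. Origin at the centre of its underside, z up along its axis. Grasp across, in its upper half.
- flux_bottle: Small amber bottle, the second narrowest container: body 31 mm across up to 53 mm height, then a white screw cap 20 mm across; 67 mm tall overall, about 45 g. Loose, upright at the start on the black mat, whose top lies 2.6 mm above the desk. Origin at the centre of its underside, z up along its axis. Grasp across the body, at 25 to 50 mm height.
- flux_tub: Round blue tub with a cyan lid, the second widest container: 46 mm across, lid (from 30 mm height up) 49 mm across, 48 mm tall, about 70 g. Loose, upright at the start on the black mat, whose top lies 2.6 mm above the desk. Origin at the centre of its underside, z up along its axis. Grasp across the lid.
- screw_tin: Flat round tin with a reddish lid, the widest container: 64 mm across, 24 mm tall, about 90 g. Loose, upright at the start on the black mat, whose top lies 2.6 mm above the desk. Origin at the centre of its underside, z up along its axis. Grasp across, its upper half only, so that the fingertips stay above the stand's wall when it is set down.
- stand_a: The narrowest of four low round turned-wood stands, fixed on the desk: outside 48 mm across, 10 mm high; a round well 40 mm across with a dark floor 3 mm above the desk, so the wall stands 7 mm above the well's floor and is 4 mm thick. Origin at the centre of its underside, on the desk; z up. Wall cabinets hang behind and above the stands (front at x = 0.71, underside at z = 0.39): keep carries low. For the teal stick.
- stand_b: The second narrowest of four low round turned-wood stands, fixed on the desk: outside 62 mm across, 10 mm high; a round well 54 mm across with a dark floor 3 mm above the desk, so the wall stands 7 mm above the well's floor and is 4 mm thick. Origin at the centre of its underside, on the desk; z up. Wall cabinets hang behind and above the stands (front at x = 0.71, underside at z = 0.39): keep carries low. For the amber bottle.
- stand_c: The second widest of four low round turned-wood stands, fixed on the desk: outside 77 mm across, 10 mm high; a round well 69 mm across with a dark floor 3 mm above the desk, so the wall stands 7 mm above the well's floor and is 4 mm thick. Origin at the centre of its underside, on the desk; z up. Wall cabinets hang behind and above the stands (front at x = 0.71, underside at z = 0.39): keep carries low. For the blue tub.
- stand_d: The widest of four low round turned-wood stands, fixed on the desk: outside 94 mm across, 10 mm high; a round well 86 mm across with a dark floor 3 mm above the desk, so the wall stands 7 mm above the well's floor and is 4 mm thick. Origin at the centre of its underside, on the desk; z up. Wall cabinets hang behind and above the stands (front at x = 0.71, underside at z = 0.39): keep carries low. For the flat tin.
- charger_brick: Beige block-shaped mains adapter, 43 x 34 x 32 mm, loose on the black mat (top 2.6 mm above the desk); a bystander to be left where it lies. Origin at the centre of its underside.
- eraser: Block eraser in a blue card sleeve, 34 x 44 x 12 mm, loose on the bare desk beside the mat; a bystander to be left where it lies. Origin at the centre of its underside.
There are look-alikes about, which are no part of the job. What is shaped like the stand_c but yellow is not meant.

How it is judged:
By the outcome, as a careful person would: the job done as asked, in the order asked, and still so for the second after the job is handed in, with the robot touching nothing.
It also fails if it takes over 93 s, if anything falls off the work surface, if the arm or the gripper's body presses on something with over 40 N, if the wrist force passes 120 N, or if a joint passes its speed limit or range.

## Working session

There is one attempt and no reset: what is moved stays moved. The work goes in short steps, Python scripts to look and compute and a tool call to move; the robot and the scene stay as the last step left them, time stands still between calls to the robot, and variables do not carry over. Pictures are saved under pics/ and viewed, at most 14 in all, crops included, and the job is handed in when it is done.

Besides the shell and the picture viewer there is one more tool, called after "Request:" in YAML: its name, and indented under it one key for each argument. arm_command: Moves the arm, as the interface text tells. Its arguments: {"type":"object","properties":{"targets":{"type":"array","items":{"type":"object","properties":{"xyz":{"type":"array","items":{"type":"number"}},"rot":{"type":"array","items":{"type":"number"}},"claw":{"type":"number"}}}},"squeeze":{"type":"number"}},"required":["targets"]}

```bash
mkdir -p pics; python3 - <<'E'
from station import telemetry, imaging, ticket, ctrl
import cv2, numpy as np
print(ctrl.tip_reach, telemetry.read_state())
for n in ("top","side"):
    im=imaging.camera(n); cv2.imwrite(f"pics/{n}0.png",cv2.resize(im[:,:,::-1],None,fx=1.5,fy=1.5,interpolation=cv2.INTER_CUBIC)); np.save(f"{n}0.npy",im)
    print(n,imaging.get_calibration(n))
print(imaging.get_calibration("wrist"))
E
```

```text
0.025 {'t': 0.0, 'joints': array([ 1.07242281e+00,  3.00467473e-01,  1.52160197e+00,  3.13848255e-05,
        1.32069136e+00, -6.65904438e-02]), 'qd': array([ 0.00044981,  0.00047405, -0.00096987,  0.00016542,  0.00161521,
        0.00015494]), 'tau': array([ 6.35110227e-04, -5.43518794e+01, -3.61779857e+01, -1.01326057e-04,
        4.18635682e-03,  2.68296327e-05]), 'eef_pos': array([0.23004505, 0.49931255, 0.22801447]), 'tool_rot': array([ 2.14222117e-01,  9.76784799e-01, -5.56687739e-04, -1.77404237e-04]), 'wrist_force': array([-0.25698655,  0.52019562,  0.65872712]), 'wrist_torque': array([-0.00578291,  0.00773026, -0.01049496]), 'gripper_force': 0.0, 'grip_width': 1.0035744561657207}
top {'fov_y': 55.71049055278669, 'cx': 256.1681472238934, 'cy': 196.47199353864795, 'k1': -0.03903552850095542, 'R': array([[ 0.01952993, -0.99978829, -0.0064772 ],
       [-0.97800693, -0.01775811, -0.20781506],
       [ 0.20765604,  0.01039336, -0.97814669]]), 't': array([-0.00543797,  0.51674006,  0.88332689])}
side {'fov_y': 42.643149174404606, 'cx': 250.29605575144333, 'cy': 193.81540277456796, 'k1': -0.06673559960178935, 'R': array([[-0.90869684, -0.41745444, -0.00136101],
       [-0.24675429,  0.53974814, -0.80485046],
       [ 0.336723  , -0.73102923, -0.5934761 ]]), 't': array([0.46747352, 0.14680475, 1.48787317])}
{'fov_y': 70.17757441036264, 'cx': 257.80482220206716, 'cy': 191.53466904782314, 'k1': 0.00952233290622947, 'R': array([[ 4.18210853e-01,  9.08349757e-01, -6.33800636e-04],
       [ 8.67087750e-01, -3.99005420e-01,  2.98250749e-01],
       [ 2.70663105e-01, -1.25281261e-01, -9.54487344e-01]]), 't': array([-0.54979306, -0.03817872,  0.37911171])}
```

View pics/top0.png

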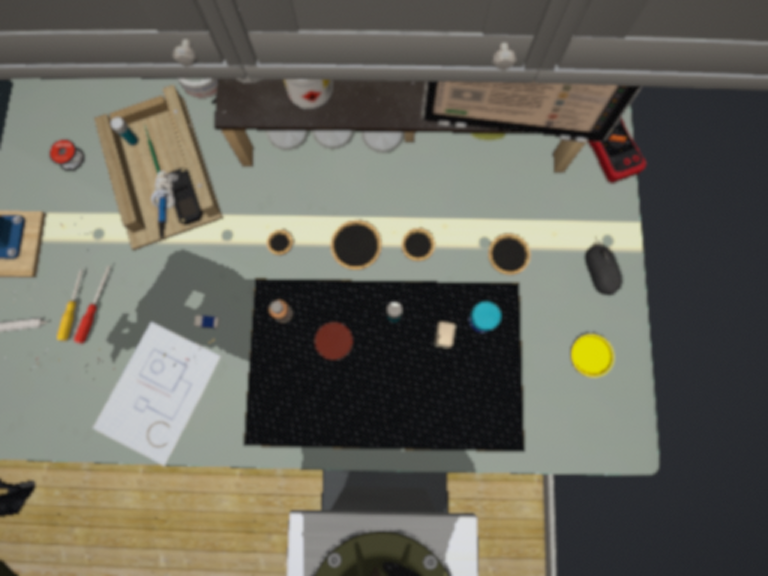

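View pics/side0.png

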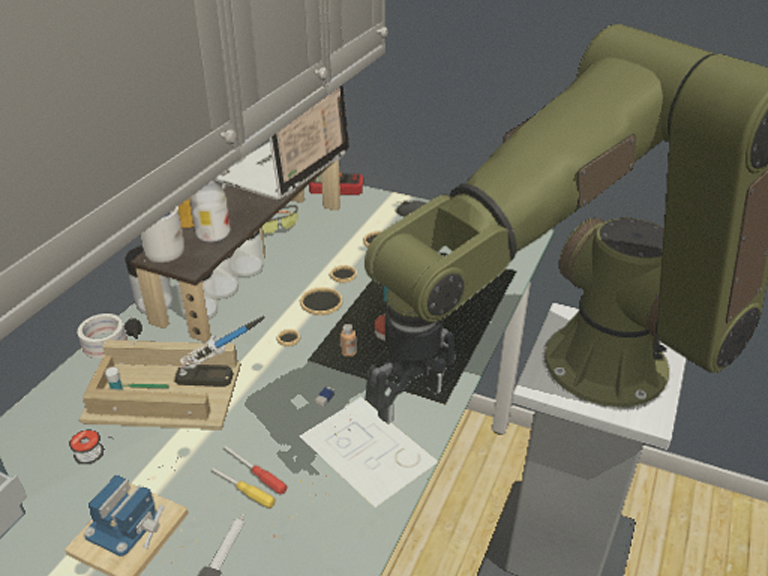

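The top view shows the following, in 768x576 pixels:
- **Stands, left to right:** (280,242) is the narrowest (a), (356,245) the widest (d), (418,244) is b and (510,254) is c. The yellow disc at (592,355) is the look-alike of stand_c, so it's excluded.
- **Containers:** bottle (281,310), tin (334,341), stick (394,310), tub (486,316). The teal-capped item in the tray at (120,127) isn't on the mat, so it isn't meant.
- **Bystanders:** adapter (445,335), eraser (206,322).

I'll measure these and confirm with one enlarged crop.

```bash
cat > h.py <<'E'
import numpy as np, cv2
from scipy.spatial.transform import Rotation as Ro
def K(c,h=384):
    f=h/2/np.tan(np.radians(c["fov_y"])/2); return f
def back(c,uv,z):
    f=K(c); d=(np.array(uv,float)-[c["cx"],c["cy"]])/f
    s=d.copy()
    for _ in range(20): s=d/(1+c["k1"]*(s@s))
    R,t=np.array(c["R"]),np.array(c["t"]); o=-R.T@t; v=R.T@np.array([s[0],s[1],1]); return o+v*(z-o[2])/v[2]
def proj(c,X):
    p=np.array(c["R"])@X+c["t"]; s=p[:2]/p[2]; return K(c)*s*(1+c["k1"]*(s@s))+[c["cx"],c["cy"]]
def rows(s,X,yaw):
    """tool-frame shift (mm) to TCP target X and z turn so that closing axis (tool y) has world yaw, tool down"""
    r=Ro.from_quat(s["tool_rot"]); tgt=min((Ro.from_euler("z",yaw+k*np.pi)*Ro.from_quat([1,0,0,0])for k in(0,1)),key=lambda q:(r.inv()*q).magnitude())
    return r.inv().apply(np.array(X)-s["eef_pos"])*1000,(r.inv()*tgt).as_rotvec()
E
python3 - <<'E'
from h import *
from station import imaging
im=np.load("top0.npy"); c=imaging.get_calibration("top")
crop=im[140:270,150:420]; cv2.imwrite("pics/crop.png",cv2.resize(crop[:,:,::-1],(800,385),interpolation=cv2.INTER_CUBIC))
hsv=cv2.cvtColor(im,cv2.COLOR_RGB2HSV)
def blob(mask,u,v,r=25):
    m=np.zeros_like(mask); m[v-r:v+r,u-r:u+r]=mask[v-r:v+r,u-r:u+r]
    n,l,st,ce=cv2.connectedComponentsWithStats(m.astype(np.uint8)); k=min(range(1,n),key=lambda i:np.hypot(*(ce[i]-[u,v]))-st[i,4]*.02); return ce[k],st[k]
H,S,V=[hsv[...,i].astype(int) for i in range(3)]
dark=(V<70)
for n,(u,v) in dict(a=(187,161),d=(237,163),b=(279,163),c=(340,169)).items():
    ce,st=blob(dark,u,v); print(n,ce,st,back(c,ce,.0055),(back(c,(st[0],ce[1]),.006)-back(c,(st[0]+st[2],ce[1]),.006))[1])
for n,u,v,m,z in [("tin",223,227,(V>70)&(S>90)&((H<15)|(H>165)),.0266),("tub",324,211,(S>110)&(H>80)&(H<100)&(V>140),.0506),("stickcap",263,206,(V>90)&(S<90),.0726),("bottlecap",186,204,(V>110)&(S<90),.0696),("bottle",186,208,(V>70),.05)]:
    ce,st=blob(m,u,v,18); print(n,ce,st,back(c,ce,z))
for u,v in[(297,223),(137,214)]: print(back(c,(u,v),.03))
E
```

```text
a [185.89772727 161.40909091] [181 157  11  10  88] [0.6233158  0.20235209 0.0055    ] 0.030731011463889207
d [236.6875     163.06597222] [223 150  28  27 576] [0.62085313 0.06071043 0.0055    ] 0.07768062960204833
b [278.26737968 162.83957219] [271 156  16  15 187] [ 0.62353148 -0.05458161  0.0055    ] 0.04432948483559659
c [338.97368421 169.34502924] [329 159  21  21 342] [ 0.60789235 -0.22250959  0.0055    ] 0.05815912934329226
tin [222.03726708 226.86128364] [210 215  25  25 483] [0.43976784 0.09226117 0.0266    ]
tub [323.83196721 210.06147541] [315 202  18  17 244] [ 0.48497564 -0.17029728  0.0506    ]
stickcap [262.59756098 205.68292683] [258 201  10  10  82] [ 0.48947121 -0.01252384  0.0726    ]
bottlecap [184.24074074 204.33333333] [180 200   9   9  54] [0.4898334 0.185921  0.0696   ]
bottle [186.03614458 206.58433735] [179 200  15  14 166] [0.48765176 0.18506278 0.05      ]
[ 0.45310947 -0.10331133  0.03      ]
[0.46891176 0.31808851 0.03      ]
```

View pics/crop.png

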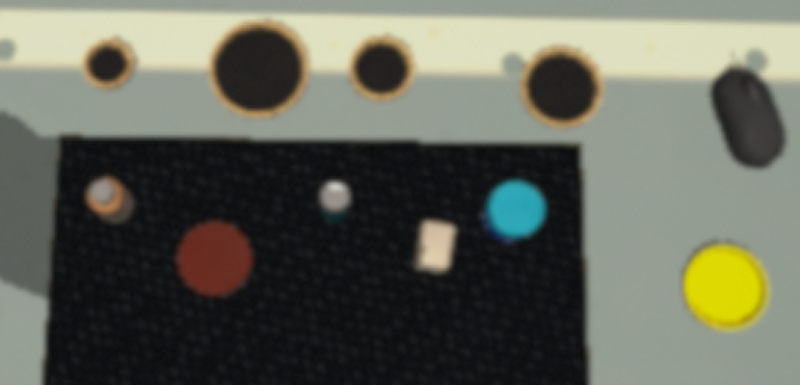

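The crop confirms the wells, in crop pixels: a (108,63), d (258,68), b (381,67), c (562,87), all dark with wooden rims. The yellow disc at (725,286) is excluded. I'll go above the stick first.

```bash
python3 - <<'E'
from h import *
from station import telemetry
s=telemetry.read_state(); print(*rows(s,[.489,-.0125,.15],0))
E
```

```text
[-449.37267163 -356.43257035   78.4212713 ] [-9.96900761e-04 -2.92179628e-04 -4.31785829e-01]
```

```bash
sed -i 's/euler("z",yaw+k\*np.pi)/euler("z",yaw+np.pi\/2+k*np.pi)/' h.py; python3 - <<'E'
from h import *
from station import telemetry
s=telemetry.read_state(); print(*rows(s,[.489,-.0125,.15],0))
E
```

```text
[-449.37267163 -356.43257035   78.4212713 ] [-9.55259618e-04  5.22226268e-04  1.13901035e+00]
```

Request:
arm_command:
  targets:
    - {"xyz": [-32,-25,6],"rot": [0,0,0.09],"claw": 90}
    - {"xyz": [-64,-51,11],"rot": [0,0,0.17],"claw": 90}
    - {"xyz": [-96,-76,17],"rot": [0,0,0.25],"claw": 90}
    - {"xyz": [-128,-102,22],"rot": [0,0,0.34],"claw": 90}
    - {"xyz": [-160,-127,28],"rot": [0,0,0.42],"claw": 90}
    - {"xyz": [-192,-153,34],"rot": [0,0,0.51],"claw": 90}
    - {"xyz": [-225,-178,39],"rot": [0,0,0.6],"claw": 90}
    - {"xyz": [-257,-204,45],"rot": [0,0,0.68],"claw": 90}
    - {"xyz": [-289,-229,50],"rot": [0,0,0.77],"claw": 90}
    - {"xyz": [-321,-255,56],"rot": [0,0,0.85],"claw": 90}
    - {"xyz": [-353,-280,62],"rot": [0,0,0.94],"claw": 90}
    - {"xyz": [-385,-305,67],"rot": [0,0,1.02],"claw": 90}
    - {"xyz": [-417,-331,73],"rot": [0,0,1.1],"claw": 90}
    - {"xyz": [-440,-349,77],"rot": [0,0,1.139],"claw": 90}
    - {"xyz": [-449,-356,78],"rot": [0,0,1.139],"claw": 90}
    - {"xyz": [-449,-356,78],"rot": [0,0,1.139],"claw": 90}
    - {"xyz": [-449,-356,78],"rot": [0,0,1.139],"claw": 90}
  squeeze: 30

```text
t: 1.52
eef_pos: [0.4886, -0.0115, 0.1503]
tool_rot: [0.707, 0.707, -0.0, -0.0]
wrist_force: [-0.7, 0.4, -1.1]
grip_width: 0.646
gripper_force: 0.0
```

```bash
python3 - <<'E'
from h import *
from station import telemetry,imaging,ctrl
s=telemetry.read_state(); c=imaging.get_calibration("wrist"); im=imaging.camera("wrist")
print(s["t"],s["eef_pos"],s["tool_rot"],s["grip_width"],s["joints"],ctrl.tip_reach)
R=Ro.from_quat(s["tool_rot"])
o=im[:,:,::-1].copy()
for X,col in[([.489,-.0125,.0726],(0,0,255)),([.489,-.0125,.0026],(255,0,255))]:
    p=proj(c,np.array(X)); print(p); cv2.circle(o,tuple(int(v) for v in p),3,col,-1)
for k in(.006,.025):
    p=proj(c,s["eef_pos"]+R.apply([0,0,k])); print(k,p); cv2.circle(o,tuple(int(v) for v in p),3,(0,255,0),-1)
cv2.imwrite("pics/w1.png",o)
E
```

```text
1.5167 [ 0.48863012 -0.0114976   0.15028785] [ 7.07125895e-01  7.07087504e-01 -2.27331380e-04 -4.23367254e-04] 0.6455413174947172 [-9.85727686e-02  2.48531655e-01  1.78034129e+00  2.06563549e-04
  1.11366275e+00 -9.86097361e-02] 0.025
[258.85026442 200.49330956]
[258.60797682 179.70658899]
0.006 [258.68733576 237.54961283]
0.025 [258.56983111 224.67294757]
```

View pics/w1.png

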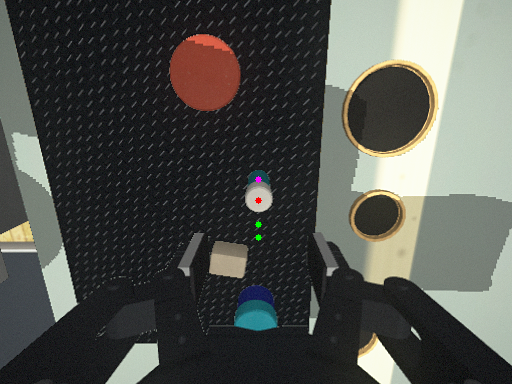

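The wrist view agrees with the estimate: the stick cap at (258,199) lies on the red mark. The tips of the pads are at about (204,234) and (313,234). I'll work out where the tips are along the tool, and check stands b and d from this view.

```bash
python3 - <<'E'
from h import *
from station import telemetry,imaging
s=telemetry.read_state(); c=imaging.get_calibration("wrist"); R=Ro.from_quat(s["tool_rot"])
for k in np.arange(0,.04,.005):
    print(round(k,3),*[proj(c,s["eef_pos"]+R.apply([x,y,k])).round(0) for x in(-.011,.011) for y in(-.0274,.0274)])
for n,p in dict(b=(377,216),d=(390,108)).items(): print(n,back(c,p,.008))
E
```

```text
0.0 [213. 259.] [304. 259.] [211. 225.] [306. 225.]
0.005 [214. 254.] [303. 254.] [213. 222.] [305. 222.]
0.01 [216. 250.] [302. 250.] [214. 218.] [304. 218.]
0.015 [217. 247.] [301. 247.] [215. 215.] [302. 215.]
0.02 [218. 243.] [299. 243.] [216. 212.] [301. 212.]
0.025 [219. 239.] [298. 239.] [217. 209.] [300. 209.]
0.03 [220. 236.] [297. 236.] [218. 207.] [299. 207.]
0.035 [221. 233.] [296. 233.] [219. 204.] [298. 204.]
b [ 0.62292317 -0.05281608  0.008     ]
d [0.62056014 0.06390574 0.008     ]
```

```bash
python3 - <<'E'
from h import *
from station import telemetry,imaging
s=telemetry.read_state(); c=imaging.get_calibration("wrist"); R=Ro.from_quat(s["tool_rot"]); im=imaging.camera("wrist")
o=cv2.resize(cv2.convertScaleAbs(im[190:340,160:360,::-1],alpha=1.6),(800,600),interpolation=cv2.INTER_CUBIC)
for k,col in((-.03,(255,255,0)),(-.015,(0,255,255)),(0,(0,0,255)),(.025,(0,255,0))):
  for x in(-.011,.011):
    for y in(-.0274,.0274):
      p=(proj(c,s["eef_pos"]+R.apply([x,y,k]))-[160,190])*4; cv2.circle(o,tuple(int(v) for v in p),5,col,-1)
cv2.imwrite("pics/w2.png",o)
E
```

```text
(no output)
```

View pics/w2.png

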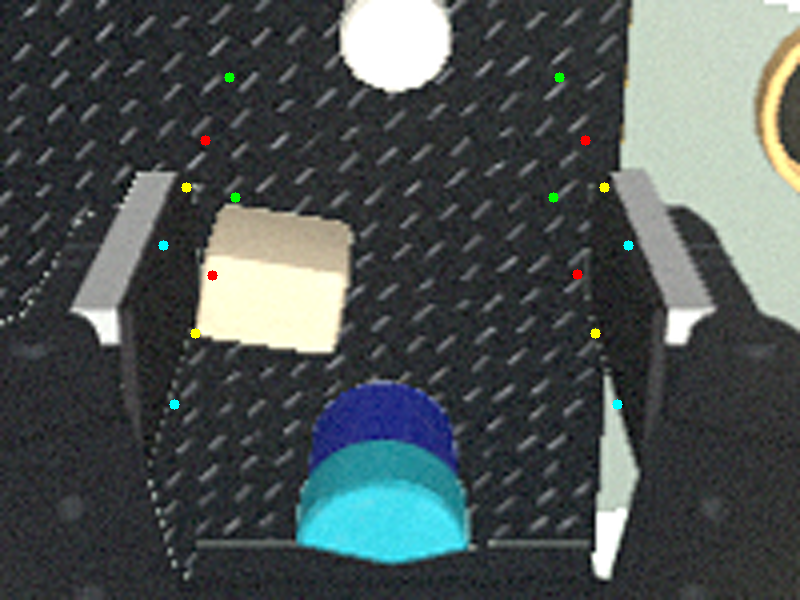

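The pads' end edges appear near the yellow dots (k about -15 mm), which disagrees with tip_reach. I'll cross-check with the side camera.

```bash
python3 - <<'E'
from h import *
from station import telemetry,imaging
s=telemetry.read_state(); c=imaging.get_calibration("side"); R=Ro.from_quat(s["tool_rot"]); im=imaging.camera("side")
p0=proj(c,s["eef_pos"]).round().astype(int); print(p0); a=p0-[60,45]
o=cv2.resize(cv2.convertScaleAbs(im[a[1]:a[1]+90,a[0]:a[0]+120,::-1],alpha=1.6),(800,600),interpolation=cv2.INTER_CUBIC)
for k,col in((-.015,(0,255,255)),(0,(0,0,255)),(.025,(0,255,0))):
    for x in(-.011,.011):
     for y in(-.0274,.0274):
      p=(proj(c,s["eef_pos"]+R.apply([x,y,k]))-a)*800/120; cv2.circle(o,tuple(int(v) for v in p),5,col,-1)
p=(proj(c,np.array([.489,-.0125,.0726]))-a)*800/120; cv2.circle(o,tuple(int(v) for v in p),5,(255,0,255),-1)
cv2.imwrite("pics/s2.png",o)
w=imaging.get_calibration("wrist"); print(R.inv().apply(-w["R"].T@w["t"]-s["eef_pos"]))
E
```

```text
[259 162]
[ 0.07647933 -0.00071977 -0.14492264]
```

View pics/s2.png

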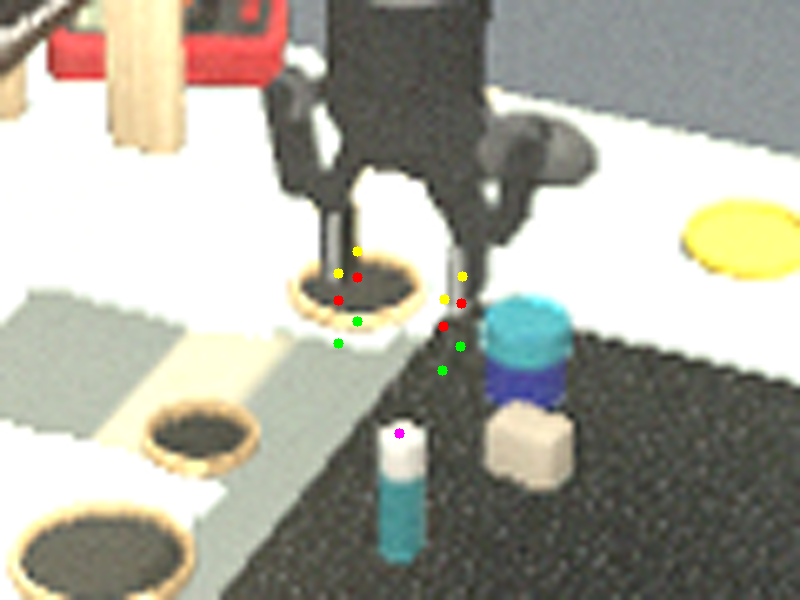

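From both views the fingertips seem to sit well above where tip_reach puts them. They could be at most 13 mm behind the TCP, not 25 mm ahead of it. I'll descend to a height that's safe under either reading and look again.

Request:
arm_command:
  targets:
    - {"xyz": [-1,0,30],"rot": [0,0,0],"claw": 90}
    - {"xyz": [-1,0,60],"rot": [0,0,0],"claw": 90}
    - {"xyz": [-1,0,85],"rot": [0,0,0],"claw": 90}
    - {"xyz": [-1,0,100],"rot": [0,0,0],"claw": 90}
    - {"xyz": [-1,0,105],"rot": [0,0,0],"claw": 90}
    - {"xyz": [-1,0,105],"rot": [0,0,0],"claw": 90}

```text
t: 2.17
eef_pos: [0.4884, -0.0119, 0.045]
tool_rot: [0.707, 0.708, -0.001, -0.001]
wrist_force: [-0.6, 0.1, 0.5]
grip_width: 0.651
gripper_force: 0.0
```

```bash
cat > side.py <<'E'
import sys
from h import *
from station import telemetry,imaging
s=telemetry.read_state(); c=imaging.get_calibration("side"); R=Ro.from_quat(s["tool_rot"]); im=imaging.camera("side")
p0=proj(c,s["eef_pos"]).round().astype(int); a=p0-[60,45]
o=cv2.resize(cv2.convertScaleAbs(im[a[1]:a[1]+90,a[0]:a[0]+120,::-1],alpha=1.6),(800,600),interpolation=cv2.INTER_CUBIC)
w=.0425*s["grip_width"]
for k,col in((-.015,(0,255,255)),(0,(0,0,255)),(.025,(0,255,0))):
     for y in(-w,w):
      p=(proj(c,s["eef_pos"]+R.apply([.011,y,k]))-a)*800/120; cv2.circle(o,tuple(int(v) for v in p),4,col,-1)
cv2.imwrite("pics/"+sys.argv[1],o); print(s["t"],s["eef_pos"],s["grip_width"],s["gripper_force"],s["wrist_force"])
E
python3 side.py s3.png
```

```text
2.1667 [ 0.48841208 -0.01188378  0.04502384] 0.6510197756450612 0.0 [-0.61615827  0.10794877  0.47080708]
```

View pics/s3.png

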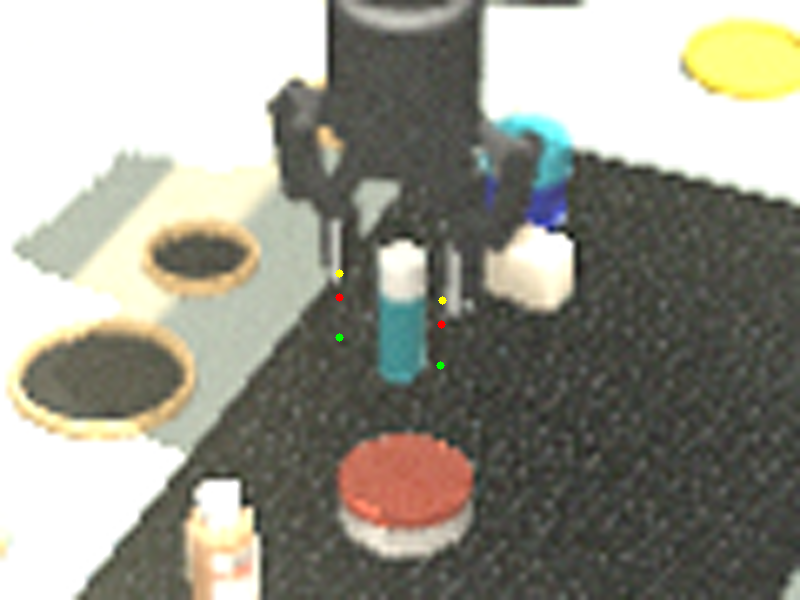

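The tips (336,282) and (456,316) lie about 8 mm behind the TCP (between the yellow and red dots), straddling the stick's white cap. I'll lower 8 mm and grip.

Request:
arm_command:
  targets:
    - {"xyz": [0,0,8],"rot": [0,0,0],"claw": 90}
    - {"xyz": [0,0,8],"rot": [0,0,0],"claw": 150}
    - {"xyz": [0,0,8],"rot": [0,0,0],"claw": 200}
    - {"xyz": [0,0,8],"rot": [0,0,0],"claw": 230}
    - {"xyz": [0,0,8],"rot": [0,0,0],"claw": 230}
    - {"xyz": [0,0,8],"rot": [0,0,0],"claw": 230}
    - {"xyz": [0,0,8],"rot": [0,0,0],"claw": 230}
  squeeze: 30

```text
t: 2.8
eef_pos: [0.4893, -0.0128, 0.0381]
tool_rot: [0.707, 0.707, 0.0, 0.0]
wrist_force: [-1.3, 0.9, 7.3]
grip_width: 0.273
gripper_force: 29.7
```

```bash
python3 side.py s4.png; python3 - <<'E'
from h import *
from station import telemetry
s=telemetry.read_state(); z=s["eef_pos"][2]
print(*rows(s,[.6235,.2023,z],0))
E
```

```text
2.8 [ 0.4892646  -0.01276109  0.03809141] 0.2729679979127149 29.6528497338295 [-1.34773253  0.89289434  7.31181851]
[2.15071015e+02 1.34215334e+02 9.66758605e-02] [ 8.43939558e-04  7.71796053e-05 -5.52871244e-05]
```

View pics/s4.png

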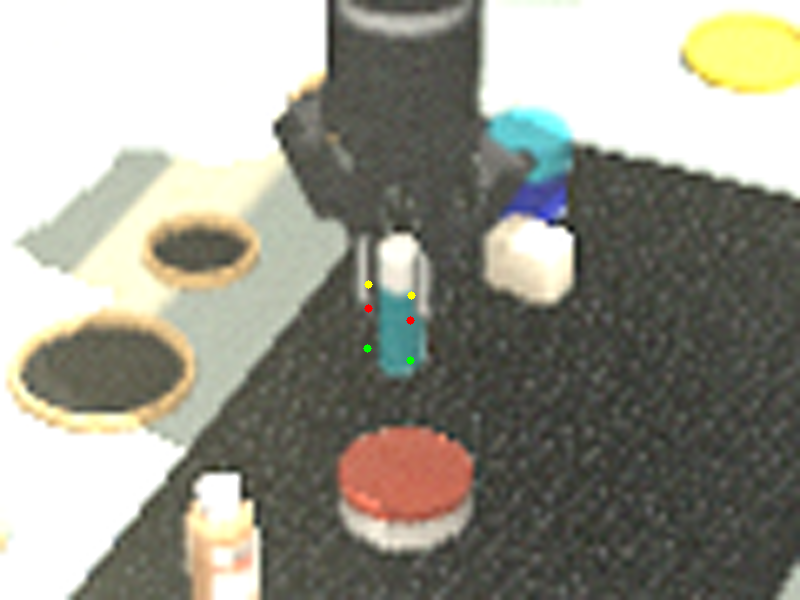

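Gripped: 29.7 N, 23 mm opening, stick upright between the pads. Next I carry it to stand a.

Request:
arm_command:
  targets:
    - {"xyz": [0,0,-25],"rot": [0,0,0],"claw": 230}
    - {"xyz": [10,6,-60],"rot": [0,0,0],"claw": 230}
    - {"xyz": [40,25,-80],"rot": [0,0,0],"claw": 230}
    - {"xyz": [73,45,-85],"rot": [0,0,0],"claw": 230}
    - {"xyz": [106,66,-85],"rot": [0,0,0],"claw": 230}
    - {"xyz": [139,87,-85],"rot": [0,0,0],"claw": 230}
    - {"xyz": [172,107,-85],"rot": [0,0,0],"claw": 230}
    - {"xyz": [200,125,-80],"rot": [0,0,0],"claw": 230}
    - {"xyz": [212,132,-60],"rot": [0,0,0],"claw": 230}
    - {"xyz": [215,134,-35],"rot": [0,0,0],"claw": 230}
    - {"xyz": [215,134,-20],"rot": [0,0,0],"claw": 230}
    - {"xyz": [215,134,-20],"rot": [0,0,0],"claw": 230}
    - {"xyz": [215,134,-20],"rot": [0,0,0],"claw": 230}

```text
t: 3.93
eef_pos: [0.6227, 0.2021, 0.0572]
tool_rot: [0.707, 0.707, -0.001, -0.0]
wrist_force: [0.1, 0.3, -0.0]
grip_width: 0.272
gripper_force: 29.6
```

```bash
python3 - <<'E'
from h import *
from station import telemetry,imaging
s=telemetry.read_state(); c=imaging.get_calibration("wrist"); R=Ro.from_quat(s["tool_rot"]); im=imaging.camera("wrist")
print(s["eef_pos"],s["tool_rot"],s["gripper_force"],s["wrist_force"],s["joints"])
c2=imaging.get_calibration("side"); im2=imaging.camera("side"); p=proj(c2,s["eef_pos"]).astype(int)
o=cv2.resize(im2[p[1]-45:p[1]+45,p[0]-45:p[0]+45,::-1],(400,400),interpolation=cv2.INTER_CUBIC)
w=im[:,:,::-1].copy()
for a in np.linspace(0,6.28,40): cv2.circle(w,tuple(proj(c,np.array([.6235+.024*np.cos(a),.2023+.024*np.sin(a),.01])).astype(int)),1,(0,0,255),-1)
w=cv2.resize(w[130:330,155:355],(400,400))
cv2.imwrite("pics/a1.png",np.hstack([w,o]))
E
```

```text
[0.62269152 0.20214573 0.05722477] [ 7.07113481e-01  7.07099722e-01 -6.23143485e-04 -3.47126388e-04] 29.591785669326782 [ 0.05302139  0.32580865 -0.01458356] [ 2.57975349e-01  7.02835628e-01  1.34062704e+00 -3.06885234e-05
  1.09955634e+00  2.58008759e-01]
```

View pics/a1.png

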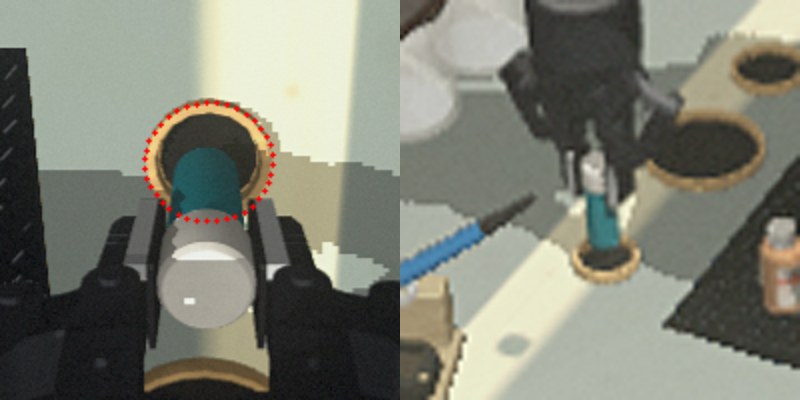

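The red predicted rim matches the real one to about 1 mm, and the stick hangs over the well. I'll lower to touch, then release.

Request:
arm_command:
  targets:
    - {"xyz": [0,0,10],"rot": [0,0,0],"claw": 230}
    - {"xyz": [0,0,16],"rot": [0,0,0],"claw": 230}
    - {"xyz": [0,0,18],"rot": [0,0,0],"claw": 230}
    - {"xyz": [0,0,18.5],"rot": [0,0,0],"claw": 230}
    - {"xyz": [0,0,18.5],"rot": [0,0,0],"claw": 230}

```text
t: 4.45
eef_pos: [0.623, 0.2022, 0.039]
tool_rot: [0.707, 0.707, -0.0, -0.0]
wrist_force: [0.6, 0.5, -0.4]
grip_width: 0.276
gripper_force: 29.5
```

Request:
arm_command:
  targets:
    - {"xyz": [0,0,0.7],"rot": [0,0,0],"claw": 230}
    - {"xyz": [0,0,0.9],"rot": [0,0,0],"claw": 230}
    - {"xyz": [0,0,0.9],"rot": [0,0,0],"claw": 230}

```text
t: 4.7
eef_pos: [0.6231, 0.2023, 0.0386]
tool_rot: [0.707, 0.707, 0.0, 0.0]
wrist_force: [-1.2, 0.0, 2.8]
grip_width: 0.275
gripper_force: 29.8
```

Request:
arm_command:
  targets:
    - {"xyz": [0,0,0.9],"rot": [0,0,0],"claw": 205}
    - {"xyz": [0,0,0.9],"rot": [0,0,0],"claw": 170}
    - {"xyz": [0,0,0.9],"rot": [0,0,0],"claw": 130}
    - {"xyz": [0,0,0.9],"rot": [0,0,0],"claw": 100}
    - {"xyz": [0,0,0.9],"rot": [0,0,0],"claw": 100}
    - {"xyz": [0,0,-15],"rot": [0,0,0],"claw": 100}
    - {"xyz": [0,0,-45],"rot": [0,0,0],"claw": 90}
    - {"xyz": [-1,-10,-72],"rot": [0,0,0],"claw": 80}
    - {"xyz": [-5,-40,-75],"rot": [0,0,0],"claw": 80}
    - {"xyz": [-9,-75,-75],"rot": [0,0,0],"claw": 80}
    - {"xyz": [-14,-110,-75],"rot": [0,0,0],"claw": 80}
    - {"xyz": [-17,-130,-70],"rot": [0,0,0],"claw": 80}
    - {"xyz": [-17,-134.5,-65],"rot": [0,0,0],"claw": 80}
    - {"xyz": [-17,-134.5,-65],"rot": [0,0,0],"claw": 80}
    - {"xyz": [-17,-134.5,-65],"rot": [0,0,0],"claw": 80}

```text
t: 5.95
eef_pos: [0.4892, 0.1854, 0.1034]
tool_rot: [0.707, 0.707, 0.0, 0.0]
wrist_force: [-0.8, -0.8, 0.4]
grip_width: 0.687
gripper_force: 0.0
```

```bash
cat > chk.py <<'E'
import sys
from h import *
from station import telemetry,imaging
name,x,y,r,z,r2,z2,yaw=sys.argv[1],*map(float,sys.argv[2:])
s=telemetry.read_state(); c=imaging.get_calibration("wrist"); im=imaging.camera("wrist")
w=im[:,:,::-1].copy()
for rr,zz,col in((r,z,(0,0,255)),(r2,z2,(255,0,255))):
  for a in np.linspace(0,6.28,60): cv2.circle(w,tuple(proj(c,np.array([x+rr*np.cos(a),y+rr*np.sin(a),zz])).astype(int)),1,col,-1)
cv2.imwrite("pics/wfull.png",w)
c2=imaging.get_calibration("side"); im2=imaging.camera("side"); p=proj(c2,s["eef_pos"]-[0,0,.02]).astype(int)
o=cv2.resize(im2[p[1]-45:p[1]+45,p[0]-45:p[0]+45,::-1],(400,400),interpolation=cv2.INTER_CUBIC)
w=cv2.resize(w[100:340,136:376],(400,400))
cv2.imwrite("pics/"+name,np.hstack([w,o]))
print(s["t"],s["eef_pos"],s["gripper_force"],s["wrist_force"],s["joints"],*rows(s,[x,y,s["eef_pos"][2]],yaw))
E
python3 chk.py b1.png .4885 .1855 .010 .0696 .0155 .0556 0
```

```text
5.95 [0.48921287 0.18543892 0.10337323] 0.0 [-0.79709071 -0.80392846  0.37343278] [ 2.92317875e-01  3.81927301e-01  1.72558247e+00 -2.53842163e-05
  1.03356266e+00  2.92279225e-01] [ 6.11210078e-02 -7.12862334e-01 -3.51712133e-04] [ 5.04437571e-04 -1.29016414e-04  5.16352561e-05]
```

View pics/b1.png

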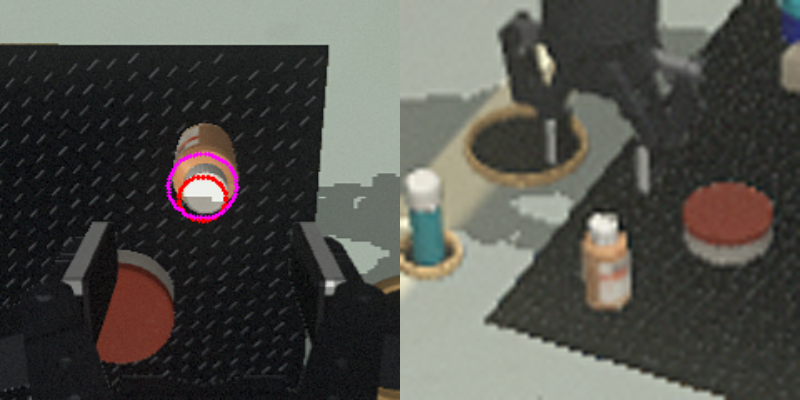

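The stick stands in stand a. The bottle cap at (207,189) is about 3 mm along tool +x from my mark, so I correct by that and grip.

Request:
arm_command:
  targets:
    - {"xyz": [3,0.5,25],"rot": [0,0,0],"claw": 80}
    - {"xyz": [3,0.5,50],"rot": [0,0,0],"claw": 80}
    - {"xyz": [3,0.5,68],"rot": [0,0,0],"claw": 80}
    - {"xyz": [3,0.5,73],"rot": [0,0,0],"claw": 80}
    - {"xyz": [3,0.5,73],"rot": [0,0,0],"claw": 120}
    - {"xyz": [3,0.5,73],"rot": [0,0,0],"claw": 170}
    - {"xyz": [3,0.5,73],"rot": [0,0,0],"claw": 220}
    - {"xyz": [3,0.5,73],"rot": [0,0,0],"claw": 220}
    - {"xyz": [3,0.5,73],"rot": [0,0,0],"claw": 220}
    - {"xyz": [3,0.5,73],"rot": [0,0,0],"claw": 220}
  squeeze: 30

```text
t: 6.88
eef_pos: [0.4897, 0.1885, 0.0312]
tool_rot: [0.707, 0.707, 0.001, 0.001]
wrist_force: [0.3, 0.0, 6.7]
grip_width: 0.351
gripper_force: 30.3
```

```bash
python3 side.py s5.png; python3 - <<'E'
from h import *
from station import telemetry
s=telemetry.read_state(); z=s["eef_pos"][2]
print(*rows(s,[.623,-.0535,z],0))
E
```

```text
6.8833 [0.4896543  0.18845946 0.03123176] 0.35139345236779224 30.3080552816391 [0.283409   0.03352174 6.72119391]
[-2.41976944e+02  1.33333102e+02  1.20640228e-01] [ 1.99519630e-03 -6.00852655e-04  2.42699513e-05]
```

View pics/s5.png

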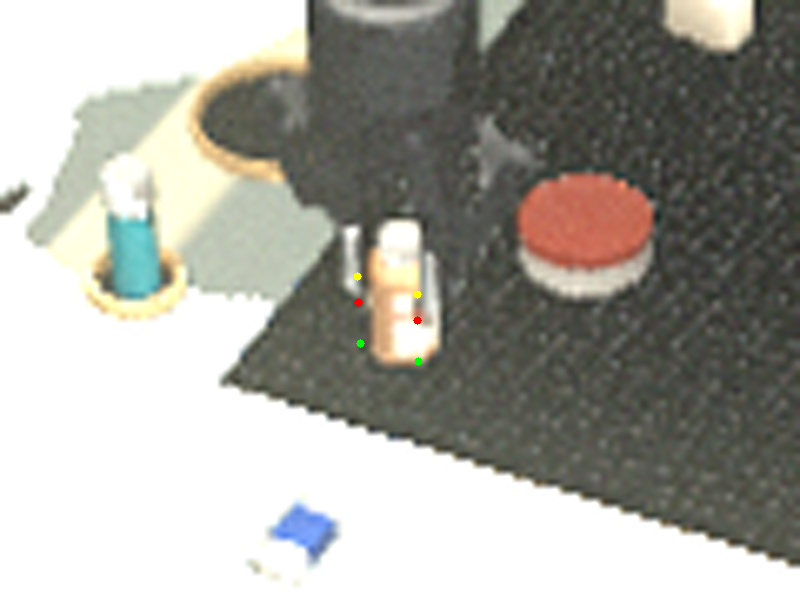

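Bottle gripped (30 N, 30 mm), pads on the body at (358,290) and (418,320). Next I carry it to stand b.

Request:
arm_command:
  targets:
    - {"xyz": [0,0,-25],"rot": [0,0,0],"claw": 220}
    - {"xyz": [-8,5,-52],"rot": [0,0,0],"claw": 220}
    - {"xyz": [-32,18,-65],"rot": [0,0,0],"claw": 220}
    - {"xyz": [-65,36,-65],"rot": [0,0,0],"claw": 220}
    - {"xyz": [-98,54,-65],"rot": [0,0,0],"claw": 220}
    - {"xyz": [-131,72,-65],"rot": [0,0,0],"claw": 220}
    - {"xyz": [-164,90,-65],"rot": [0,0,0],"claw": 220}
    - {"xyz": [-197,108,-65],"rot": [0,0,0],"claw": 220}
    - {"xyz": [-224,123,-60],"rot": [0,0,0],"claw": 220}
    - {"xyz": [-238,131,-45],"rot": [0,0,0],"claw": 220}
    - {"xyz": [-242,133,-25],"rot": [0,0,0],"claw": 220}
    - {"xyz": [-242,133,-15],"rot": [0,0,0],"claw": 220}
    - {"xyz": [-242,133,-15],"rot": [0,0,0],"claw": 220}
    - {"xyz": [-242,133,-15],"rot": [0,0,0],"claw": 220}

```text
t: 8.1
eef_pos: [0.6217, -0.0531, 0.0453]
tool_rot: [0.707, 0.707, -0.0, -0.0]
wrist_force: [0.1, -0.0, -0.2]
grip_width: 0.348
gripper_force: 29.9
```

```bash
python3 chk.py b2.png .623 -.0535 .031 .010 .027 .003 0
```

```text
8.1 [ 0.62167914 -0.05306858  0.04530355] 29.931232631206512 [ 0.09490633 -0.04759013 -0.18928247] [-1.43862848e-01  6.58094496e-01  1.44953590e+00  3.75617279e-05
  1.03482702e+00 -1.44520530e-01] [-4.32267999e-01  1.32058046e+00 -1.19159473e-03] [-0.00085115 -0.00015621  0.00063849]
```

View pics/b2.png

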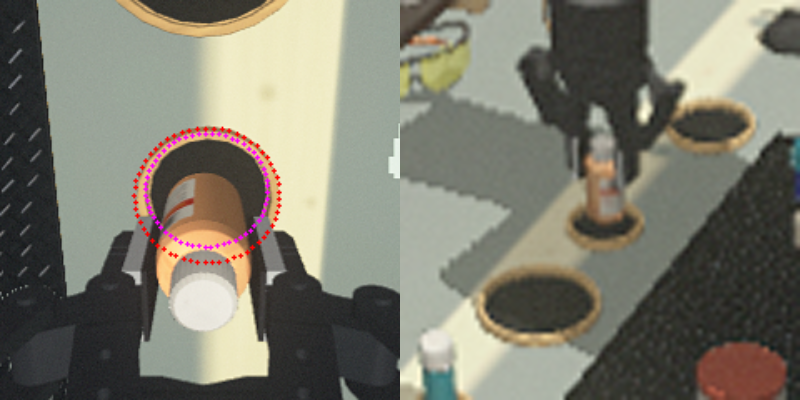

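The rim matches the marks and the bottle is centred over the well of b. I'll lower to touch.

Request:
arm_command:
  targets:
    - {"xyz": [0,1,8],"rot": [0,0,0],"claw": 220}
    - {"xyz": [0,1,12],"rot": [0,0,0],"claw": 220}
    - {"xyz": [0,1,13.5],"rot": [0,0,0],"claw": 220}
    - {"xyz": [0,1,14.3],"rot": [0,0,0],"claw": 220}
    - {"xyz": [0,1,14.3],"rot": [0,0,0],"claw": 220}
    - {"xyz": [0,1,14.3],"rot": [0,0,0],"claw": 220}

```text
t: 8.7
eef_pos: [0.623, -0.0535, 0.0317]
tool_rot: [0.707, 0.707, 0.0, -0.0]
wrist_force: [-4.2, 1.4, 8.1]
grip_width: 0.353
gripper_force: 30.8
```

Request:
arm_command:
  targets:
    - {"xyz": [0,0,-0.5],"rot": [0,0,0],"claw": 200}
    - {"xyz": [0,0,-0.5],"rot": [0,0,0],"claw": 165}
    - {"xyz": [0,0,-0.5],"rot": [0,0,0],"claw": 120}
    - {"xyz": [0,0,-0.5],"rot": [0,0,0],"claw": 80}
    - {"xyz": [0,0,-0.5],"rot": [0,0,0],"claw": 80}
    - {"xyz": [0,0,-15],"rot": [0,0,0],"claw": 80}
    - {"xyz": [0,0,-45],"rot": [0,0,0],"claw": 80}
    - {"xyz": [-3,-5,-75],"rot": [0,0,0],"claw": 60}
    - {"xyz": [-23,-28,-80],"rot": [0,0,0],"claw": 40}
    - {"xyz": [-48,-57,-75],"rot": [0,0,0],"claw": 30}
    - {"xyz": [-73,-86,-70],"rot": [0,0,0],"claw": 30}
    - {"xyz": [-97,-115,-65],"rot": [0,0,0],"claw": 30}
    - {"xyz": [-112,-133,-65],"rot": [0,0,0],"claw": 30}
    - {"xyz": [-116,-138,-65],"rot": [0,0,0],"claw": 30}
    - {"xyz": [-116,-138,-65],"rot": [0,0,0],"claw": 30}
    - {"xyz": [-116,-138,-65],"rot": [0,0,0],"claw": 30}

```text
t: 10.03
eef_pos: [0.4855, -0.1697, 0.0961]
tool_rot: [0.707, 0.707, 0.0, 0.0]
wrist_force: [0.6, -0.0, 0.5]
grip_width: 0.884
gripper_force: 0.0
```

```bash
python3 chk.py t1.png .485 -.170 .0245 .0506 .023 .0026 0
```

```text
10.0333 [ 0.48552644 -0.16965825  0.09614642] 0.0 [ 0.58223711 -0.0239319   0.45110016] [-4.07454225e-01  3.74955988e-01  1.75562565e+00  1.54384264e-04
  1.01030943e+00 -4.07064750e-01] [-3.41994202e-01 -5.26273903e-01 -3.12398066e-04] [ 0.000696   0.0001578 -0.0004715]
```

View pics/t1.png

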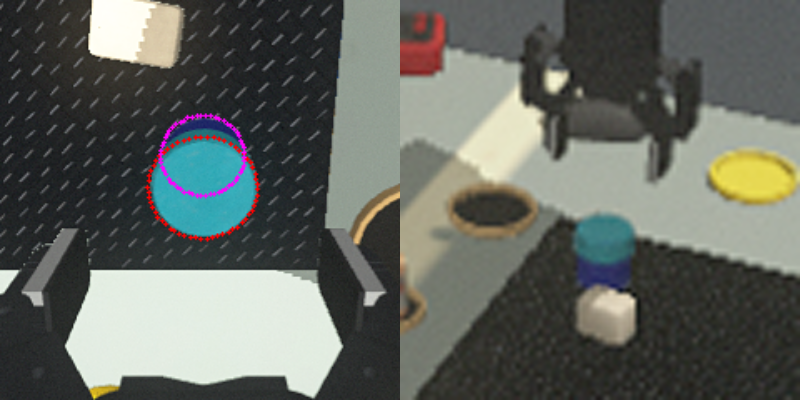

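The lid at (203,187) fits the red mark. Lower and grip.

Request:
arm_command:
  targets:
    - {"xyz": [0,0,25],"rot": [0,0,0],"claw": 30}
    - {"xyz": [0,0,48],"rot": [0,0,0],"claw": 30}
    - {"xyz": [0,0,63],"rot": [0,0,0],"claw": 30}
    - {"xyz": [0,0,67],"rot": [0,0,0],"claw": 30}
    - {"xyz": [0,0,67],"rot": [0,0,0],"claw": 70}
    - {"xyz": [0,0,67],"rot": [0,0,0],"claw": 120}
    - {"xyz": [0,0,67],"rot": [0,0,0],"claw": 170}
    - {"xyz": [0,0,67],"rot": [0,0,0],"claw": 170}
    - {"xyz": [0,0,67],"rot": [0,0,0],"claw": 170}
    - {"xyz": [0,0,67],"rot": [0,0,0],"claw": 170}
  squeeze: 30

```text
t: 10.97
eef_pos: [0.4857, -0.1698, 0.03]
tool_rot: [0.707, 0.707, 0.0, 0.001]
wrist_force: [0.0, 1.2, 6.6]
grip_width: 0.565
gripper_force: 31.7
```

```bash
python3 side.py s6.png; python3 - <<'E'
from h import *
from station import telemetry
s=telemetry.read_state(); z=s["eef_pos"][2]
print(*rows(s,[.608,-.2225,z],0))
E
```

```text
10.9667 [ 0.48571413 -0.16984179  0.029956  ] 0.5651712678294543 31.680986881256104 [0.02975429 1.23229911 6.56934417]
[-52.64641317 122.30321351   0.27806815] [1.99754038e-03 6.41295546e-04 1.69197929e-05]
```

Request:
arm_command:
  targets:
    - {"xyz": [0,0,-20],"rot": [0,0,0],"claw": 170}
    - {"xyz": [-3,7,-40],"rot": [0,0,0],"claw": 170}
    - {"xyz": [-14,32,-45],"rot": [0,0,0],"claw": 170}
    - {"xyz": [-27,62,-45],"rot": [0,0,0],"claw": 170}
    - {"xyz": [-39,92,-45],"rot": [0,0,0],"claw": 170}
    - {"xyz": [-49,115,-38],"rot": [0,0,0],"claw": 170}
    - {"xyz": [-52.5,122,-25],"rot": [0,0,0],"claw": 170}
    - {"xyz": [-52.5,122.5,-15],"rot": [0,0,0],"claw": 170}
    - {"xyz": [-52.5,122.5,-15],"rot": [0,0,0],"claw": 170}
    - {"xyz": [-52.5,122.5,-15],"rot": [0,0,0],"claw": 170}

```text
t: 11.85
eef_pos: [0.6065, -0.2218, 0.0434]
tool_rot: [0.707, 0.707, -0.0, -0.001]
wrist_force: [-0.2, -0.2, -1.6]
grip_width: 0.569
gripper_force: 31.6
```

```bash
python3 chk.py t2.png .608 -.2225 .0385 .010 .0345 .003 0; python3 - <<'E'
from h import *
from station import telemetry,imaging
# numeric check of stand c: fit outer rim of visible dark well / wood arc in the wrist picture
c=imaging.get_calibration("wrist"); im=imaging.camera("wrist")
hsv=cv2.cvtColor(im,cv2.COLOR_RGB2HSV).astype(int)
wood=((hsv[...,0]>8)&(hsv[...,0]<24)&(hsv[...,1]>70)&(hsv[...,2]>90))
P=np.array([back(c,(u,v),.010)[:2] for v,u in np.argwhere(wood)])
d=np.hypot(*(P-[.608,-.2225]).T); P=P[(d<.05)&(d>.028)]; print(len(P))
from scipy.optimize import least_squares
f=least_squares(lambda q:np.hypot(*(P-q).T)-.0365,[.608,-.2225],loss="soft_l1",f_scale=.002); print(f.x,np.median(abs(f.fun)),P.min(0),P.max(0))
E
```

```text
11.85 [ 0.60649257 -0.22179574  0.04338429] 31.645853519439697 [-0.17583177 -0.20254934 -1.62535214] [-4.07287171e-01  7.03441885e-01  1.37645111e+00 -4.07917841e-05
  1.06359834e+00 -4.07283090e-01] [-0.70428062  1.50741301 -0.00315591] [-1.75748626e-03 -7.19379843e-04  1.57664825e-05]
1476
[ 0.6078102  -0.22184651] 0.0013649212293522055 [ 0.5700692  -0.23618258] [ 0.64536149 -0.18239746]
```

Request:
arm_command:
  targets:
    - {"xyz": [0,1.3,7],"rot": [0,0,0],"claw": 170}
    - {"xyz": [0,1.3,11],"rot": [0,0,0],"claw": 170}
    - {"xyz": [0,1.3,12.8],"rot": [0,0,0],"claw": 170}
    - {"xyz": [0,1.3,13.6],"rot": [0,0,0],"claw": 170}
    - {"xyz": [0,1.3,13.6],"rot": [0,0,0],"claw": 170}
    - {"xyz": [0,1.3,13.6],"rot": [0,0,0],"claw": 170}

```text
t: 12.5
eef_pos: [0.6087, -0.2221, 0.0304]
tool_rot: [0.707, 0.707, -0.0, -0.0]
wrist_force: [-2.0, 1.3, 2.9]
grip_width: 0.565
gripper_force: 32.0
```

Request:
arm_command:
  targets:
    - {"xyz": [0,0,-0.4],"rot": [0,0,0],"claw": 150}
    - {"xyz": [0,0,-0.4],"rot": [0,0,0],"claw": 120}
    - {"xyz": [0,0,-0.4],"rot": [0,0,0],"claw": 85}
    - {"xyz": [0,0,-0.4],"rot": [0,0,0],"claw": 60}
    - {"xyz": [0,0,-0.4],"rot": [0,0,0],"claw": 60}
    - {"xyz": [0,0,-20],"rot": [0,0,0],"claw": 60}
    - {"xyz": [3,-2,-50],"rot": [0,0,0],"claw": 40}
    - {"xyz": [22,-12,-78],"rot": [0,0,0],"claw": 20}
    - {"xyz": [53,-28,-80],"rot": [0,0,0],"claw": 0}
    - {"xyz": [85,-46,-80],"rot": [0,0,0],"claw": 0}
    - {"xyz": [117,-63,-80],"rot": [0,0,0],"claw": 0}
    - {"xyz": [150,-81,-80],"rot": [0,0,0],"claw": 0}
    - {"xyz": [183,-98,-78],"rot": [0,0,0],"claw": 0}
    - {"xyz": [216,-116,-74],"rot": [0,0,0],"claw": 0}
    - {"xyz": [249,-134,-68],"rot": [0,0,0],"claw": 0}
    - {"xyz": [282,-152,-62],"rot": [0,0,0],"claw": 0}
    - {"xyz": [305,-164,-60],"rot": [0,0,0],"claw": 0}
    - {"xyz": [314,-169,-60],"rot": [0,0,0],"claw": 0}
    - {"xyz": [314,-169,-60],"rot": [0,0,0],"claw": 0}
    - {"xyz": [314,-169,-60],"rot": [0,0,0],"claw": 0}

```text
t: 14.17
eef_pos: [0.4403, 0.0916, 0.0907]
tool_rot: [0.707, 0.707, 0.0, 0.0]
wrist_force: [0.7, -0.6, 0.8]
grip_width: 1.0
gripper_force: 0.0
```

```bash
python3 - <<'E'
from h import *
from station import telemetry,imaging
s=telemetry.read_state(); c=imaging.get_calibration("wrist"); im=imaging.camera("wrist")
hsv=cv2.cvtColor(im,cv2.COLOR_RGB2HSV).astype(int)
m=((hsv[...,0]<12)|(hsv[...,0]>168))&(hsv[...,1]>100)&(hsv[...,2]>60)
n,l,st,ce=cv2.connectedComponentsWithStats(m.astype(np.uint8)); k=1+st[1:,4].argmax()
cnt=max(cv2.findContours((l==k).astype(np.uint8),cv2.RETR_EXTERNAL,cv2.CHAIN_APPROX_NONE)[0],key=len)[:,0]
P=np.array([back(c,p,.0266)[:2] for p in cnt]); q,r=cv2.minEnclosingCircle(P.astype(np.float32)*1000); print(st[k],q,r,P.mean(0))
print(s["t"],s["eef_pos"],s["joints"],s["grip_width"],*rows(s,[q[0]/1000,q[1]/1000,.01],0))
c2=imaging.get_calibration("top"); t=imaging.camera("top"); cv2.imwrite("pics/top2.png",t[:,:,::-1])
E
```

```text
[ 218  163   80   75 4687] (439.5726318359375, 94.2483139038086) 32.36027526855469 [0.44041397 0.09508761]
14.1667 [0.44034429 0.09162527 0.09067324] [ 1.23771350e-01  2.56542133e-01  1.93438134e+00 -1.91839590e-04
  9.49687435e-01  1.22983193e-01] 1.0003762316048452 [ 2.62652146 -0.84944531 80.67234862] [9.93484960e-04 3.40613822e-05 8.99718666e-04]
```

Request:
arm_command:
  targets:
    - {"xyz": [2.5,-0.8,30],"rot": [0,0,0],"claw": 0}
    - {"xyz": [2.5,-0.8,55],"rot": [0,0,0],"claw": 0}
    - {"xyz": [2.5,-0.8,70],"rot": [0,0,0],"claw": 0}
    - {"xyz": [2.5,-0.8,77],"rot": [0,0,0],"claw": 10}
    - {"xyz": [2.5,-0.8,77],"rot": [0,0,0],"claw": 25}
    - {"xyz": [2.5,-0.8,77],"rot": [0,0,0],"claw": 35}
    - {"xyz": [2.5,-0.8,77],"rot": [0,0,0],"claw": 35}

```text
t: 14.85
eef_pos: [0.4398, 0.094, 0.0143]
tool_rot: [0.707, 0.707, 0.001, 0.0]
wrist_force: [0.7, -0.3, 0.3]
grip_width: 0.865
gripper_force: 0.0
```

```bash
python3 side.py s7.png; python3 - <<'E'
import cv2,numpy as np
a=cv2.imread("pics/s7.png")[60:540,100:700]; t=cv2.imread("pics/top2.png")[130:260,160:360]
t=cv2.resize(t,(200,130)); o=np.zeros((480,800,3),np.uint8); o[:,:600]=a; o[:130,600:]=t; cv2.imwrite("pics/s8.png",o)
E
```

```text
14.85 [0.4397691  0.09404725 0.0142506 ] 0.8652983837060175 0.0 [ 0.69561002 -0.31530409  0.32334381]
```

View pics/s8.png

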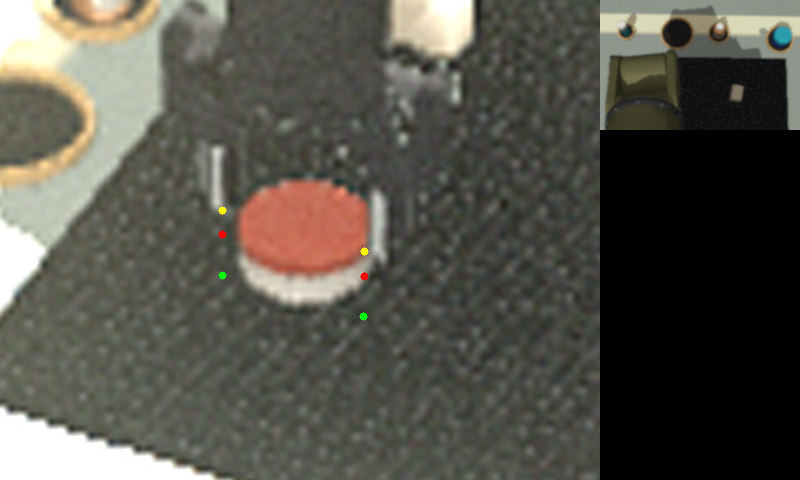

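The tips end at about (218,208) and (378,262), roughly 13 mm behind the TCP, level with the tin's lid top. The inset shows stick, bottle and tub in their stands. Lowering 8 mm puts the pads on the tin's upper half.

Request:
arm_command:
  targets:
    - {"xyz": [0,0,4],"rot": [0,0,0],"claw": 35}
    - {"xyz": [0,0,8],"rot": [0,0,0],"claw": 35}
    - {"xyz": [0,0,8],"rot": [0,0,0],"claw": 60}
    - {"xyz": [0,0,8],"rot": [0,0,0],"claw": 90}
    - {"xyz": [0,0,8],"rot": [0,0,0],"claw": 120}
    - {"xyz": [0,0,8],"rot": [0,0,0],"claw": 120}
    - {"xyz": [0,0,8],"rot": [0,0,0],"claw": 120}
  squeeze: 40

```text
t: 15.48
eef_pos: [0.4388, 0.0943, 0.0054]
tool_rot: [0.707, 0.707, -0.0, -0.0]
wrist_force: [-3.1, -0.5, 5.4]
grip_width: 0.728
gripper_force: 42.8
```

```bash
python3 - <<'E'
from h import *
from station import telemetry
s=telemetry.read_state(); z=s["eef_pos"][2]
print(s["eef_pos"],*rows(s,[.6207,.0622,z],0))
E
```

```text
[0.43883965 0.09427932 0.00541926] [-3.20902581e+01  1.81858409e+02 -6.44727922e-02] [-3.65632625e-04  6.29871894e-05  6.01096684e-05]
```

Request:
arm_command:
  targets:
    - {"xyz": [0,0,-10],"rot": [0,0,0],"claw": 120}
    - {"xyz": [0,0,-25],"rot": [0,0,0],"claw": 120}
    - {"xyz": [-2,10,-35],"rot": [0,0,0],"claw": 120}
    - {"xyz": [-7,40,-38],"rot": [0,0,0],"claw": 120}
    - {"xyz": [-13,73,-38],"rot": [0,0,0],"claw": 120}
    - {"xyz": [-19,106,-38],"rot": [0,0,0],"claw": 120}
    - {"xyz": [-25,139,-38],"rot": [0,0,0],"claw": 120}
    - {"xyz": [-30,168,-35],"rot": [0,0,0],"claw": 120}
    - {"xyz": [-32,180,-25],"rot": [0,0,0],"claw": 120}
    - {"xyz": [-32,183,-18],"rot": [0,0,0],"claw": 120}
    - {"xyz": [-32,183,-18],"rot": [0,0,0],"claw": 120}
    - {"xyz": [-32,183,-18],"rot": [0,0,0],"claw": 120}

```text
t: 16.48
eef_pos: [0.621, 0.0625, 0.0231]
tool_rot: [0.707, 0.707, -0.001, -0.001]
wrist_force: [-0.3, 0.5, -0.7]
grip_width: 0.734
gripper_force: 44.0
```

```bash
python3 - <<'E'
from h import *
from station import telemetry,imaging
from scipy.optimize import least_squares
s=telemetry.read_state(); c=imaging.get_calibration("wrist"); im=imaging.camera("wrist"); np.save("wd.npy",im)
hsv=cv2.cvtColor(im,cv2.COLOR_RGB2HSV).astype(int)
def pts(m,z): return np.array([back(c,(u,v),z)[:2] for v,u in np.argwhere(m)])
P=pts((hsv[...,0]>8)&(hsv[...,0]<24)&(hsv[...,1]>70)&(hsv[...,2]>90),.010)
d=np.hypot(*(P-[.6207,.0622]).T); P=P[(d<.058)&(d>.037)]
f=least_squares(lambda q:np.hypot(*(P-q).T)-.045,[.6207,.0622],loss="soft_l1",f_scale=.002); print("stand",f.x,np.median(abs(f.fun)),len(P),P.min(0),P.max(0))
m=((hsv[...,0]<9)|(hsv[...,0]>168))&(hsv[...,1]>100)&(hsv[...,2]>60)
n,l,st,ce=cv2.connectedComponentsWithStats(m.astype(np.uint8)); k=1+st[1:,4].argmax(); P=pts(l==k,s["eef_pos"][2]-.0054+.0266)
print("tin",st[k],P.min(0),P.max(0),(P.min(0)+P.max(0))/2)
print(s["t"],s["eef_pos"],s["gripper_force"],s["wrist_force"],s["wrist_torque"],s["grip_width"])
E
```

```text
stand [0.62069701 0.06071396] 0.0012106137260543826 1783 [0.57442532 0.01064175] [0.66693424 0.10899361]
tin [  197   200   122   113 10821] [0.58939266 0.03126261] [0.65152786 0.0961467 ] [0.62046026 0.06370465]
16.4833 [0.62098937 0.06248476 0.02307336] 43.98592829704285 [-0.28349364  0.52841912 -0.67505562] [-0.00377681 -0.0169136   0.03294564] 0.734449506065628
```

The tin is held level and is within 3 mm of the well centre of d. Lower to touch.

Request:
arm_command:
  targets:
    - {"xyz": [-1.5,0,8],"rot": [0,0,0],"claw": 120}
    - {"xyz": [-1.5,0,13],"rot": [0,0,0],"claw": 120}
    - {"xyz": [-1.5,0,16],"rot": [0,0,0],"claw": 120}
    - {"xyz": [-1.5,0,17.3],"rot": [0,0,0],"claw": 120}
    - {"xyz": [-1.5,0,17.8],"rot": [0,0,0],"claw": 120}
    - {"xyz": [-1.5,0,17.8],"rot": [0,0,0],"claw": 120}

```text
t: 17.03
eef_pos: [0.6218, 0.0608, 0.0059]
tool_rot: [0.707, 0.707, -0.0, -0.0]
wrist_force: [-3.8, -0.3, 5.0]
grip_width: 0.734
gripper_force: 44.5
```

Request:
arm_command:
  targets:
    - {"xyz": [0,0,-0.3],"rot": [0,0,0],"claw": 65}
    - {"xyz": [0,0,-0.3],"rot": [0,0,0],"claw": 50}
    - {"xyz": [0,0,-0.3],"rot": [0,0,0],"claw": 35}
    - {"xyz": [0,0,-0.3],"rot": [0,0,0],"claw": 25}
    - {"xyz": [0,0,-0.3],"rot": [0,0,0],"claw": 25}
    - {"xyz": [0,0,-8],"rot": [0,0,0],"claw": 25}
    - {"xyz": [0,0,-30],"rot": [0,0,0],"claw": 25}
    - {"xyz": [0,0,-65],"rot": [0,0,0],"claw": 25}
    - {"xyz": [0,-20,-95],"rot": [0,0,0],"claw": 25}
    - {"xyz": [0,-50,-115],"rot": [0,0,0],"claw": 25}
    - {"xyz": [0,-85,-130],"rot": [0,0,0],"claw": 25}
    - {"xyz": [0,-120,-140],"rot": [0,0,0],"claw": 25}
    - {"xyz": [0,-150,-140],"rot": [0,0,0],"claw": 25}
    - {"xyz": [0,-180,-140],"rot": [0,0,0],"claw": 25}
    - {"xyz": [0,-200,-140],"rot": [0,0,0],"claw": 25}
    - {"xyz": [0,-205,-140],"rot": [0,0,0],"claw": 25}
    - {"xyz": [0,-205,-140],"rot": [0,0,0],"claw": 25}

```text
t: 18.45
eef_pos: [0.4166, 0.0608, 0.1463]
tool_rot: [0.707, 0.707, 0.001, 0.0]
wrist_force: [-0.5, 0.2, 0.3]
grip_width: 0.902
gripper_force: 0.0
```

```bash
python3 - <<'E'
from h import *
from station import telemetry,imaging
s=telemetry.read_state(); print(s["t"],s["eef_pos"],s["wrist_force"])
c=imaging.get_calibration("top"); im=imaging.camera("top"); cw=imaging.get_calibration("wrist"); iw=imaging.camera("wrist")
def cen(im,c,f,z,x,y):
    hsv=cv2.cvtColor(im,cv2.COLOR_RGB2HSV).astype(int); m=f(*[hsv[...,i] for i in range(3)])
    u,v=proj(c,np.array([x,y,z])).astype(int)
    if not(0<u<512 and 0<v<384): return None
    r=int(K(c)*.045/(np.array(c["R"])@[x,y,z]+c["t"])[2]); k=np.zeros_like(m); v0,u0=max(0,v-r),max(0,u-r); k[v0:v+r,u0:u+r]=m[v0:v+r,u0:u+r]
    n,l,st,ce=cv2.connectedComponentsWithStats(k.astype(np.uint8))
    if n<2: return None
    j=1+st[1:,4].argmax(); return back(c,ce[j],z)[:2].round(4),st[j]
red=lambda H,S,V:((H<9)|(H>168))&(S>100)&(V>60); cy=lambda H,S,V:(S>110)&(H>80)&(H<100)&(V>110); wh=lambda H,S,V:(V>110)&(S<60)
for n,f,z,x,y in[("tin",red,.027,.6218,.0608),("tub",cy,.051,.6087,-.2221),("bottlecap",wh,.070,.623,-.0535),("stickcap",wh,.073,.6231,.2023)]:
    print(n,cen(im,c,f,z,x,y),cen(iw,cw,f,z,x,y))
E
```

```text
18.45 [0.41661522 0.0608438  0.14634925] [-0.4933326   0.17600291  0.31773814]
tin (array([0.6203, 0.06  ]), array([224, 150,  25,  23, 453], dtype=int32)) (array([0.6186, 0.0622]), array([ 425,  154,   69,   62, 3305], dtype=int32))
tub (array([ 0.6066, -0.2212]), array([334, 157,  17,  17, 238], dtype=int32)) None
bottlecap (array([ 0.6419, -0.0769]), array([262, 138,  34,  29, 204], dtype=int32)) (array([ 0.639, -0.037]), array([ 457,  265,   55,   86, 3081], dtype=int32))
stickcap (array([0.6318, 0.2121]), array([163, 136,  34,  34, 908], dtype=int32)) None
```

```bash
python3 - <<'E'
from h import *
from station import imaging
n=imaging.camera("top"); o=np.load("top0.npy"); t=cv2.imread("pics/top2.png")[:,:,::-1]; c=imaging.get_calibration("top")
def sh(a,b,u,v,r=12):
    g=lambda x:cv2.cvtColor(x,cv2.COLOR_RGB2GRAY)
    m=cv2.matchTemplate(g(n)[v-r-5:v+r+5,u-r-5:u+r+5],g(a)[v-r:v+r,u-r:u+r],cv2.TM_CCOEFF_NORMED); _,q,_,p=cv2.minMaxLoc(m); print(b,np.subtract(p,5),round(q,3))
sh(o,"charger",297,223); sh(o,"eraser",137,214)
for b,X in(("stick",[.623,.2023,.05]),("bottle",[.623,-.0535,.05]),("tub",[.608,-.222,.03])):
    u,v=proj(c,np.array(X)).astype(int); sh(t,b,u,v)
E
```

```text
charger [0 0] 0.992
eraser [0 0] 0.808
stick [0 0] 1.0
bottle [0 0] 0.905
tub [0 0] 1.0
```

```bash
python3 -c "
from station import ticket; print(ticket.sign_off())"
```

```text
the job is handed in; nothing more can be done
None
```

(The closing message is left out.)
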